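# Shift the tube mixer into third

### The arm

A 6-joint arm with a two-finger parallel gripper is mounted at the origin on the work surface. World frame = base frame: x ahead of the robot, y to its left, z up, the work surface at z = 0. Lengths are in m, angles in degrees, forces in N, time in s.
With the tool pointing down it reaches from about 0.375 to 0.9 m from the base axis. Payload 3.1 kg.
Tool frame: the origin (TCP) lies at the very end of the fingers, on their centre line; the grasp point (between the pads) lies 19 mm behind it; z points along the fingers, y is the direction in which the jaws open and shut (so a half turn about z gives the same grasp; the last joint's range is limited). The gripper opens to 87 mm and grips with 3 to 60 N. Pads are 19 mm wide; open, the fingers measure 117 mm over their backs; the gripper's body (75 mm by 190 mm) begins 51 mm behind the grasp point.
Start: joints at [-85.285, 30.224, 82.088, -0, 67.689, -10.227], TCP at [0.161, -0.604, 0.223] pointing down, gripper open.
Joint ranges: [-176.69, 176.69], [-43.24, 126.21], [12.49, 139.97], [-82, 262], [0, 151.66], [-163.58, 163.58]. Speed limits (degrees/s): [159.86, 159.86, 180, 180, 180, 180].

### API

Orientations are given as a 3x3 rotation matrix whose columns are the frame's x, y, z axes.
In Python, from rig import bot gives the robot as it stands. The module is installed in compiled form; this text tells all that it offers.
- The arm moves only by the tool play_rows, never from a script. Its argument "targets" is a list of rows, each a list of 7 numbers: the closure, from 0 (fully open) to 1 (shut), then the shift along the world's x, y, z in m, then the turn, a rotation vector about the world's x, y, z in rad. A call has 1 to 12 rows; each row shifts and turns the commanded pose from where the row before left it; what a row does not reach is not made up. A row lasts 1/8 s, in which the tool goes at most 62.5 mm and 10.7 degrees, less where a joint would pass 70% of its speed; a pose out of reach is approached as far as the arm can. A call with a gripper value outside its range is refused whole. The fingers move at their own pace and stop on an object; the grip force is fixed at half the most. Time passes only in rows, so rows that do not move let the fingers close. It gives the time, the measured TCP pose, the force and the opening at its end, in the units of the state.
- bot.read_state(): the state, without advancing time (a new reading comes with each control period).
- bot.capture(name): name is "side" or "top"; returns the picture (480x640x3 uint8, blue, green, red); there is no depth.
- bot.get_calibration(name): a dict with "fx", "fy", "cx", "cy" (pixels), "R" (3x3) and "t" (3): a world point X has camera coordinates R X + t. Camera axes: x right, y down, z forward; pixel columns grow to the right and rows downward; lengths in m; the calibration is good to about 2 mm. A picture is of the moment at which its call begins. get_calibration takes no time and is no camera call.
- bot.hand_in(): hands the job in, once; it reports no verdict.
The state is a dict: "time_s": time; "joint_positions": joint angles; "qvel": joint speeds; "tau": joint torques, N m; "position": TCP position; "tcp_rot": TCP orientation; "force": force on the tool from outside, world axes, zero at the start; "moment": the same for the moment, N m; "opening": opening from 0.0 (shut) to 1.0 (fully open).
Only numpy, scipy, OpenCV 4.12 (cv2) and the standard library are available. Lean on these libraries where they do the work, as an engineer would, in place of code of your own. Each camera call takes 0.05 s, during which the arm holds its last target. There are 200 camera calls.

### The job

Shift the red tube mixer into third: with the gripper's fingertips, gently push the yellow-knobbed gearstick along its left-hand lane to the middle of the H-shaped gate, across to the right, then forward (away from the sloped keypad panel) until it is fully home in the third slot, the one marked with three dots. Only push the stick: do not pinch or grip it, and do not let it run back into the fourth slot. Leave everything else on the bench and on the mixer as it stands, and finish clear of the stick.

Things in the scene. Friction and masses are not known exactly. Their poses are not given: they have to be found in the camera images.
- mixer: Bench tube mixer, fixed; red box 220 (x) x 240 (y) mm, flat deck 100 mm above the bench. Origin: on the bench under the middle of the H gate. x points forward, y to the operator's left, z up. At -x, below the deck, a sloped keypad panel (to x = -180 mm); at +y a tube wheel (to y = 166 mm, 160 mm high). The gearstick's ball pivot lies 25 mm above the origin.
- gate_mid (a point): Middle of the H gate, level with the top of its silver plate (114 x 110 mm, 10 mm above the deck). Dark H opening: a left and a right lane along the mixer's x, 17 mm to each side, joined by one cross channel along y in the middle. Red dots number the slots: 1 left forward, 2 left back, 3 right forward, 4 right back.
- slot3_end (a point): Forward end of the third slot (three dots), level with the top of the gate plate: where the stick's axis passes through the gate when fully home (22 mm forward and 17 mm right of gate_mid).
- knob_center (a point): Centre of the yellow knob of the gearstick: upright cylinder 36 mm in diameter, 40 mm high (bevelled), on an 11 mm steel stem, 170 mm from the pivot along the stick, so about 195 mm above the bench with the stick upright. In the lanes its y in the mixer's frame is about +34 (left) or -34 mm (right); at the ends of the slots its x is +42 or -42 mm.
- knob: The gearstick's knob with its upper stem (same origin and size as knob_center; its z axis points up along the stick). Pushing it takes about 2 to 4 N at the knob. Anything above 30 N between fingers and knob counts as gripping or ramming it.
- gate_across (a joint): Sideways lean of the gearstick, rad: -0.20 at the left stop (starting lane), +0.20 at the right stop. Stays where it is left (friction, no spring). Blocked by the gate away from the middle.
- gate_fore (a joint): Forward lean of the gearstick, rad: 0 in the cross channel (passes freely within about 0.04 of 0; rounded corners help it in from up to about 0.08), +0.25 at the forward ends (slots 1 and 3), -0.25 at the back ends (slots 2 and 4). At the start anywhere along the left lane. Stays where it is left.
- vial_mid (a point): Small amber vial with blue cap, 22 mm across, 40 mm high, standing on the mixer's deck; its middle. Leave alone.
- spanner: Steel open-ended spanner, 110 mm, lying on the mixer's deck forward (+x) of the gate. Origin under its middle. Leave alone.
- flask: Conical glass flask with a yellow-green band, 90 mm wide, 142 mm high, on the bench; origin under its centre. Leave alone.
- spray: White spray bottle with red trigger, 72 mm wide, 215 mm high, on the bench; origin under its centre. Leave alone.
- reagent: White bottle with red cap, 72 mm wide, 150 mm high, on the bench; origin under its centre. Leave alone.
- tipbox: Blue pipette-tip box with clear lid, 85 x 122 x 67 mm, on the bench; origin under its centre. Leave alone.
- beaker: Red plastic cup, 68 mm wide, 90 mm high, on the bench beyond the mixer; origin under its centre. Leave alone.

How it is judged (in metres and radians):
On the way, in this order (a step that is already met when the one before it is completed fails the run):
1. the stick has been pushed across the middle channel into the right-hand lane (value of joint gate_across above 0.13 rad and value of joint gate_fore between -0.11 and 0.11 rad), for 0.05 s.
2. the stick is forward, fully home in the third slot (value of joint gate_across above 0.15 rad and value of joint gate_fore above 0.205 rad), for 0.2 s.
At the end, for the whole second after the job is handed in: The gearstick rests in the third slot: gate_across above 0.15 rad and gate_fore above 0.205 rad (the stop is at 0.25), at rest, not touched, and every bystander within 20 mm of where it stood (all of step 2 and velocity of joint gate_fore between -0.05 and 0.05 rad/s and distance of each of vial_mid, spanner, flask, spray, reagent, tipbox, beaker from where it was at the start of the episode below 0.02 m).
It fails at once if the knob was gripped or rammed (more than 30 N between fingers and knob) (contact force between the fingers and knob above 30 N).
It fails at once if the stick ran back into the fourth slot (value of joint gate_across above 0.12 rad and value of joint gate_fore below -0.14 rad).
It fails at once if a bystander was moved by 20 mm or more (distance of any of vial_mid, spanner, flask, spray, reagent, tipbox, beaker from where it was at the start of the episode above 0.02 m).
It also fails if it takes over 72 s, if anything falls off the work surface, if the arm or the gripper's body presses on something with over 40 N, if the wrist force passes 120 N, or if a joint passes its speed limit or range.

## Working session

There is one attempt and no reset: what is moved stays moved. The work goes in short steps, Python scripts to look and compute and a tool call to move; the robot and the scene stay as the last step left them, time stands still between calls to the robot, and variables do not carry over. Pictures are saved under pics/ and viewed, about 8 in all and at most 12, crops included, and the job is handed in when it is done.

Besides the shell and the picture viewer there is one more tool, called after "Request:" in YAML: its name, and indented under it one key for each argument. play_rows: Moves the arm, as the interface text tells. Its arguments: {"type":"object","properties":{"targets":{"type":"array","items":{"type":"array","items":{"type":"number"}}}},"required":["targets"]}

```bash
mkdir -p pics; cat > h.py <<'E'
import numpy as np, cv2
from rig import bot
def ray(n,u,v):
    c=bot.get_calibration(n);R=np.array(c["R"]);t=np.array(c["t"]).ravel()
    d=R.T@np.array([(u-c["cx"])/c["fx"],(v-c["cy"])/c["fy"],1.]);return -R.T@t,d
def plane(n,u,v,z):
    o,d=ray(n,u,v);return o+d*(z-o[2])/d[2]
def proj(n,X):
    c=bot.get_calibration(n);p=np.array(c["R"])@np.array(X)+np.array(c["t"]).ravel();return c["fx"]*p[0]/p[2]+c["cx"],c["fy"]*p[1]/p[2]+c["cy"]
def tri(u1,u2):
    o,d=ray("top",*u1);p,e=ray("side",*u2);s=np.linalg.lstsq(np.c_[d,-e],p-o,rcond=None)[0]
    a=o+s[0]*d;b=p+s[1]*e;return (a+b)/2,np.linalg.norm(a-b)
E
python3 - <<'E'
from h import *
for n in("top","side"):
    cv2.imwrite(f"pics/{n}0.png",bot.capture(n)); print(n,ray(n,320,240))
s=bot.read_state();print(s["position"],s["tcp_rot"],s["time_s"])
E
```

```text
top (array([ 0.48798568, -0.00654628,  1.42388531]), array([ 0.05233277,  0.00582182, -0.99868025]))
side (array([0.04277759, 0.85240033, 1.11467265]), array([ 0.39068745, -0.60657766, -0.69248862]))
[ 0.16113032 -0.6032021   0.22166396] [[ 9.66176584e-01  2.57881322e-01 -1.80928591e-04]
 [ 2.57881186e-01 -9.66174725e-01  1.92192139e-03]
 [ 3.20818997e-04 -1.90357352e-03 -9.99998137e-01]] 0.1
```

View pics/top0.png

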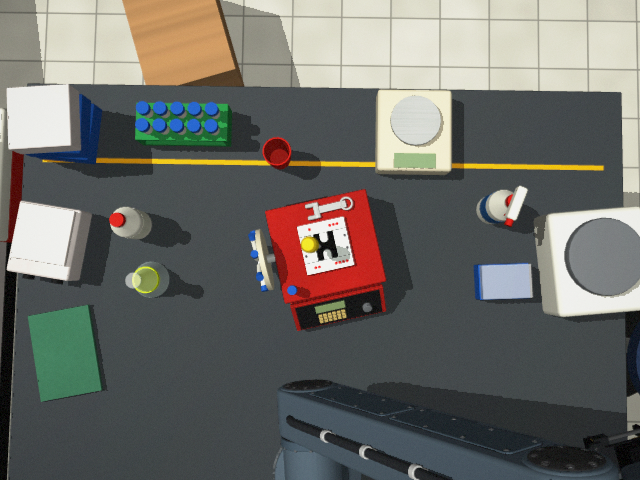

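View pics/side0.png

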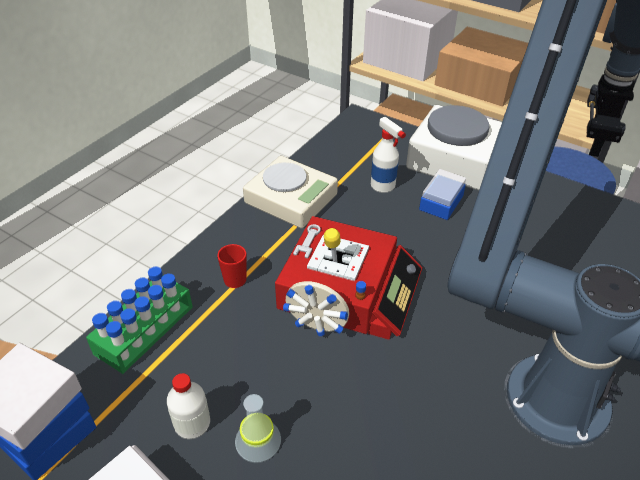

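The knob is at top (309,244) and side (332,238). The gate plate centre is about (326,246) in the top view, and the mixer is turned by about 10-15°. Next I measure both.

```bash
python3 - <<'E'
from h import *
T=cv2.imread("pics/top0.png");S=cv2.imread("pics/side0.png")
def yel(I,box):
    x0,y0,x1,y1=box;h=cv2.cvtColor(I[y0:y1,x0:x1],cv2.COLOR_BGR2HSV)
    m=cv2.inRange(h,(20,120,90),(35,255,255));ys,xs=np.nonzero(m);print(len(xs),xs.min()+x0,xs.max()+x0,ys.min()+y0,ys.max()+y0);return xs.mean()+x0,ys.mean()+y0
kt=yel(T,(295,230,330,262));ks=yel(S,(318,222,350,256))
X,e=tri(kt,ks);print("knob",kt,ks,X,e)
# plate rectangle in top
x0,y0,x1,y1=285,205,370,290
h=cv2.cvtColor(T[y0:y1,x0:x1],cv2.COLOR_BGR2HSV)
m=cv2.inRange(h,(0,0,190),(180,50,255)); m=cv2.morphologyEx(m,cv2.MORPH_OPEN,np.ones((3,3)))
cs=cv2.findContours(m,cv2.RETR_EXTERNAL,cv2.CHAIN_APPROX_NONE)[0];c=max(cs,key=cv2.contourArea)
r=cv2.minAreaRect(c);b=cv2.boxPoints(r)+[x0,y0];P=np.array([plane("top",*p,.11) for p in b])
print(b,P[:,:2],P.mean(0));print(np.linalg.norm(np.diff(P,axis=0),axis=1))
for i in range(3):
    d=P[i+1]-P[i];print(np.degrees(np.arctan2(d[1],d[0])))
# red deck body
h=cv2.cvtColor(T,cv2.COLOR_BGR2HSV);m=cv2.inRange(h,(0,150,120),(8,255,255))|cv2.inRange(h,(172,150,120),(180,255,255));m[:185]=0;m[345:]=0;m[:,:255]=0;m[:,395:]=0
c=max(cv2.findContours(m,cv2.RETR_EXTERNAL,cv2.CHAIN_APPROX_NONE)[0],key=cv2.contourArea);r=cv2.minAreaRect(c);b2=cv2.boxPoints(r);P2=np.array([plane("top",*p,.1) for p in b2]);print("deck",b2,P2[:,:2],P2.mean(0))
I=cv2.resize(T[200:300,270:380],None,fx=5,fy=5,interpolation=cv2.INTER_CUBIC)
for p in b: cv2.circle(I,tuple(int(v) for v in (p-[270,200])*5+2),4,(0,255,0),-1)
J=cv2.resize(S[215:315,275:385],None,fx=2.4,fy=2.4,interpolation=cv2.INTER_CUBIC)
I[:0]=0
K=np.zeros((500,550+264,3),np.uint8);K[:,:550]=I;K[:240,550:]=J;cv2.imwrite("pics/c1.png",K[:,:800])
E
```

```text
229 301 318 237 252
262 324 339 228 248
knob (np.float64(309.30131004366814), np.float64(244.32751091703057)) (np.float64(331.59923664122135), np.float64(237.73664122137404)) [0.54435132 0.02415744 0.19261581] 0.0033346710262466936
[[296.55824661 226.4091301 ]
 [343.0223732  216.24510479]
 [349.53309631 246.00838852]
 [303.06896591 256.17241287]] [[ 0.58711124  0.05519706]
 [ 0.61209974 -0.05071434]
 [ 0.54415983 -0.06648447]
 [ 0.51933258  0.0391074 ]] [ 0.56567585 -0.00572359  0.11      ]
[0.10881935 0.06974617 0.10847135]
-76.72454485066805
-166.93199235904757
103.23132137507764
deck [[263.84708 210.81178]
 [365.17648 188.29414]
 [392.0706  309.3177 ]
 [290.74118 331.83533]] [[ 0.62277238  0.13179896]
 [ 0.67876111 -0.1014314 ]
 [ 0.40143118 -0.16591979]
 [ 0.34689306  0.06447442]] [ 0.51246443 -0.01776946  0.1       ]
```

View pics/c1.png

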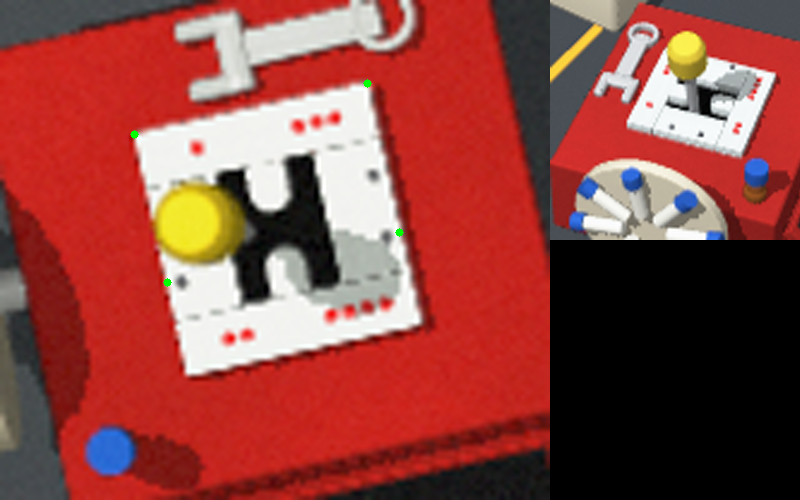

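The plate's forward edge gives a yaw of 13.3° and gate_mid at about (0.544, -0.011). In the mixer frame the knob is at about (+8, +34) mm, which fits the left lane (+34), and its height of 0.193 fits 0.195. So the stick is in the left lane with a lean of about +0.05. The tool is already aligned to within 2°. I'll use closed fingers as a prong and start by rising and travelling.

Request:
play_rows:
  targets:
    - [1,0,0,0.04,0,0,0]
    - [1,0,0,0.04,0,0,0]
    - [1,0.027,0.04,0,0,0,0]
    - [1,0.027,0.04,0,0,0,0]
    - [1,0.027,0.04,0,0,0,0]
    - [1,0.027,0.04,0,0,0,0]
    - [1,0.027,0.04,0,0,0,0]
    - [1,0.027,0.04,0,0,0,0]
    - [1,0.027,0.04,0,0,0,0]
    - [1,0.027,0.04,0,0,0,0]
    - [1,0.027,0.04,0,0,0,0]
    - [1,0.027,0.04,0,0,0,0]

```text
time_s: 1.6
position: [0.4317, -0.2023, 0.3023]
tcp_rot: [[0.966, 0.258, -0.0], [0.258, -0.966, 0.0], [-0.0, -0.0, -1.0]]
force: [-0.2, -0.8, -0.0]
opening: 0.008
```

Request:
play_rows:
  targets:
    - [1,0.027,0.04,0,0,0,0]
    - [1,0.027,0.04,0,0,0,0]
    - [1,0.027,0.04,0,0,0,0]
    - [1,0.027,0.04,0,0,0,0]
    - [1,0.027,0.04,0,0,0,0]
    - [1,0.027,0.04,0,0,0,0]
    - [1,0,0,0,0,0,0]
    - [1,0,0,0,0,0,0]
    - [1,0,0,0,0,0,0.0]

```text
time_s: 2.72
position: [0.5924, 0.0351, 0.3024]
tcp_rot: [[0.967, 0.256, -0.001], [0.256, -0.967, -0.0], [-0.001, -0.0, -1.0]]
force: [-0.5, -0.2, -0.1]
opening: 0.008
```

Request:
play_rows:
  targets:
    - [1,0,0,-0.03,0,0,0]
    - [1,0,0,-0.03,0,0,0]
    - [1,0,0,-0.03,0,0,0]
    - [1,0,0,-0.02,0,0,0]
    - [1,0,0,-0.02,0,0,0]
    - [1,0,0,0,0,0,0]

```text
time_s: 3.48
position: [0.5916, 0.0352, 0.1713]
tcp_rot: [[0.967, 0.256, -0.004], [0.256, -0.967, 0.0], [-0.004, -0.001, -1.0]]
force: [0.6, 0.8, 0.0]
opening: 0.003
```

```bash
python3 - <<'E'
from h import *
S=bot.capture("side");p=bot.read_state()["position"];print(p,proj("side",p))
cv2.imwrite("pics/s1.png",cv2.resize(S[180:300,260:420],None,fx=4,fy=4,interpolation=cv2.INTER_CUBIC))
E
```

```text
[0.59263951 0.03521429 0.17241293] (np.float64(311.0732073639559), np.float64(238.9776750870348))
```

View pics/s1.png

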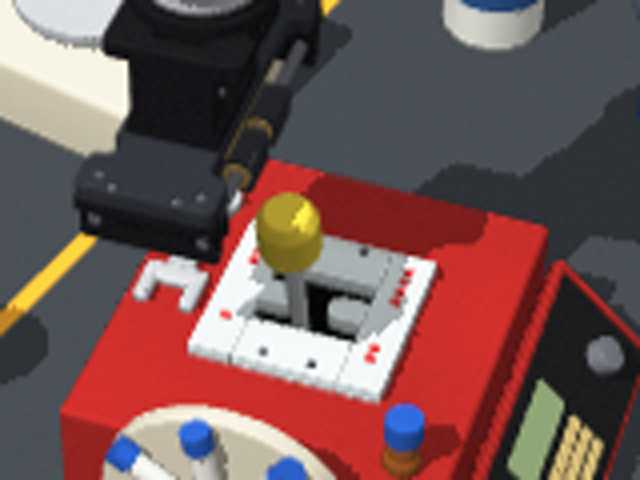

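The fingers hang about 20 mm forward of the knob, with the tip at crop (205,240) and the knob at (290,232). I'll push back gently along the lane by about 30 mm, which includes the 20 mm of free approach.

Request:
play_rows:
  targets:
    - [1,-0.0049,-0.0012,0,0,0,0]
    - [1,-0.0049,-0.0012,0,0,0,0]
    - [1,-0.0049,-0.0012,0,0,0,0]
    - [1,-0.0049,-0.0012,0,0,0,0]
    - [1,-0.0024,-0.0006,0,0,0,0]
    - [1,-0.0024,-0.0006,0,0,0,0]

```text
time_s: 4.28
position: [0.5697, 0.0302, 0.173]
tcp_rot: [[0.966, 0.258, 0.003], [0.258, -0.966, 0.0], [0.003, 0.0, -1.0]]
force: [0.9, 0.9, 0.7]
opening: 0.0
```

Request:
play_rows:
  targets:
    - [1,-0.0024,-0.0006,0,0,0,0]
    - [1,-0.0024,-0.0006,0,0,0,0]

```text
time_s: 4.53
position: [0.5644, 0.029, 0.1728]
tcp_rot: [[0.966, 0.258, 0.001], [0.258, -0.966, 0.0], [0.001, 0.0, -1.0]]
force: [1.9, 1.2, 0.7]
opening: -0.002
```

```bash
python3 - <<'E'
from h import *
S=bot.capture("side");T=bot.capture("top");s=bot.read_state();print(s["position"],s["force"])
A=cv2.resize(S[200:290,290:390],None,fx=4,fy=4,interpolation=cv2.INTER_CUBIC);B=cv2.resize(T[200:290,270:370],None,fx=4,fy=4,interpolation=cv2.INTER_CUBIC)
cv2.imwrite("pics/s2.png",np.hstack([A,B]))
h=cv2.cvtColor(S,cv2.COLOR_BGR2HSV)[222:262,315:355];ys,xs=np.nonzero(cv2.inRange(h,(20,120,60),(35,255,255)));u=xs.mean()+315,ys.mean()+222;print(len(xs),u)
f=np.array([.973,.23]);l=np.array([-.23,.973]);p=plane("side",*u,.195)[:2]-[.5441,-.0109];print(p@f,p@l)
E
```

```text
[0.56395776 0.0289506  0.17266192] [2.62839493 1.6526477  1.58223017]
228 (np.float64(334.9824561403509), np.float64(238.33333333333334))
0.001684264878604938 0.03602420623342061
```

View pics/s2.png

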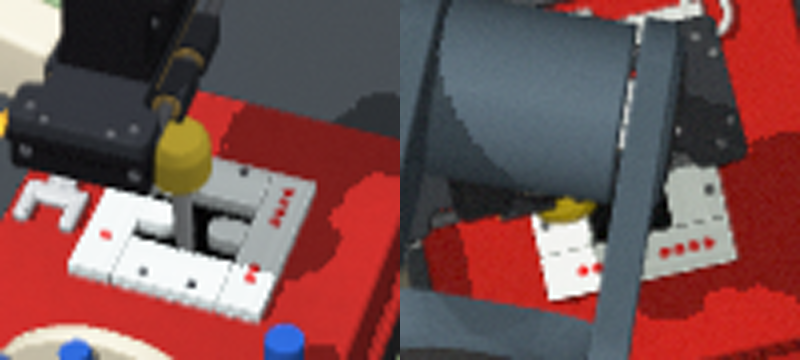

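Contact is made at about 2.6 N. The knob is now at about (+1.5, +35) mm, with the stem opposite the cross channel. I'll nudge 1 mm more, then retreat and go round to the left side.

Request:
play_rows:
  targets:
    - [1,-0.001,-0.0002,0,0,0,0]
    - [1,0.013,0.003,0,0,0,0]
    - [1,0.014,0.0035,0,0,0,0]
    - [1,-0.006,0.025,0,0,0,0]
    - [1,-0.006,0.025,0,0,0,0]
    - [1,-0.018,-0.0042,0,0,0,0]
    - [1,-0.018,-0.0042,0,0,0,0]
    - [1,-0.018,-0.0042,0,0,0,0]
    - [1,0,0,0,0,0,0]
    - [1,0,0,0,0,0,0]

```text
time_s: 5.88
position: [0.5255, 0.0727, 0.1726]
tcp_rot: [[0.966, 0.258, 0.001], [0.258, -0.966, -0.0], [0.001, 0.0, -1.0]]
force: [0.1, -0.4, -0.5]
opening: 0.01
```

```bash
cat >> h.py <<'E'
f=np.array([.973,.23]);l=np.array([-.23,.973]);M=np.array([.5441,-.0109])
def mx(p): q=np.array(p)[:2]-M;return (1000*np.array([q@f,q@l])).round(1)
def knob(box=(310,215,365,262),z=.194,save=None):
    S=bot.capture("side")
    if save: cv2.imwrite(save,cv2.resize(S[190:290,280:390],None,fx=4,fy=4,interpolation=cv2.INTER_CUBIC))
    x0,y0,x1,y1=box;h=cv2.cvtColor(S,cv2.COLOR_BGR2HSV)[y0:y1,x0:x1];ys,xs=np.nonzero(cv2.inRange(h,(20,120,60),(35,255,255)))
    u=xs.mean()+x0,ys.mean()+y0;s=bot.read_state();print("knob",len(xs),mx(plane("side",*u,z)),"tcp",mx(s["position"]),s["position"],"F",np.round(s["force"],1),s["time_s"])
E
python3 -c "
from h import *
knob()"
```

```text
knob 19 [-7.9 41.8] tcp [ 1.1 85.6] [0.52545927 0.07271613 0.17261644] F [ 0.3  0.  -0.6] 5.925
```

Request:
play_rows:
  targets:
    - [1,0.0012,-0.0049,0,0,0,0]
    - [1,0.0012,-0.0049,0,0,0,0]
    - [1,0.0012,-0.0049,0,0,0,0]
    - [1,0.0012,-0.0049,0,0,0,0]
    - [1,0.0012,-0.0049,0,0,0,0]
    - [1,0.0012,-0.0049,0,0,0,0]

```text
time_s: 6.68
position: [0.5313, 0.0434, 0.1729]
tcp_rot: [[0.966, 0.258, 0.0], [0.258, -0.966, 0.001], [0.001, -0.001, -1.0]]
force: [-0.3, 2.2, 4.0]
opening: 0.006
```

Request:
play_rows:
  targets:
    - [1,0.0012,-0.0049,0,0,0,0]
    - [1,0.0012,-0.0049,0,0,0,0]

```text
time_s: 6.92
position: [0.5336, 0.0332, 0.1726]
tcp_rot: [[0.966, 0.258, 0.0], [0.258, -0.966, 0.0], [0.0, -0.0, -1.0]]
force: [-0.6, 2.9, 2.6]
opening: 0.007
```

Request:
play_rows:
  targets:
    - [1,0.0012,-0.0049,0,0,0,0]
    - [1,0.0012,-0.0049,0,0,0,0]
    - [1,0.0012,-0.0049,0,0,0,0]

```text
time_s: 7.3
position: [0.5372, 0.0184, 0.1725]
tcp_rot: [[0.966, 0.258, -0.0], [0.258, -0.966, -0.0], [-0.0, -0.0, -1.0]]
force: [-1.1, 1.4, 1.5]
opening: 0.006
```

Request:
play_rows:
  targets:
    - [1,0.0012,-0.0049,0,0,0,0]
    - [1,0.0012,-0.0049,0,0,0,0]
    - [1,0.0012,-0.0049,0,0,0,0]
    - [1,0.0007,-0.003,0,0,0,0]
    - [1,0,0,0,0,0,0]

```text
time_s: 7.92
position: [0.5415, 0.0007, 0.1725]
tcp_rot: [[0.966, 0.257, -0.0], [0.257, -0.966, -0.0], [-0.0, 0.0, -1.0]]
force: [-0.8, 1.4, 0.6]
opening: 0.005
```

```bash
python3 -c "
from h import *
knob(save='pics/s3.png')"
```

```text
knob 21 [-11.5 -17.4] tcp [ 0.1 12. ] [0.54147152 0.00083334 0.17245397] F [-0.8  0.3  0.9] 7.975
```

View pics/s3.png

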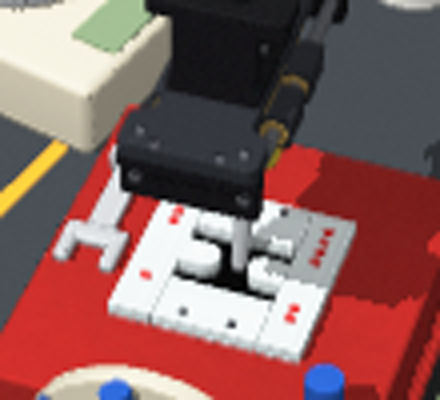

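The stem (crop (240,245)) is in the cross channel nearing the right lane. The prong is at y = +12 mm. I'll continue in small steps to about +4 mm, watching the force.

Request:
play_rows:
  targets:
    - [1,0.0006,-0.0025,0,0,0,0]
    - [1,0.0006,-0.0025,0,0,0,0]

```text
time_s: 8.22
position: [0.5425, -0.0039, 0.1724]
tcp_rot: [[0.966, 0.258, -0.0], [0.258, -0.966, 0.0], [-0.0, -0.0, -1.0]]
force: [-1.1, 2.8, 0.5]
opening: 0.007
```

Request:
play_rows:
  targets:
    - [1,0.0004,-0.0015,0,0,0,0]
    - [1,0.0004,-0.0015,0,0,0,0]

```text
time_s: 8.48
position: [0.5433, -0.007, 0.1724]
tcp_rot: [[0.966, 0.258, -0.0], [0.258, -0.966, 0.0], [-0.0, -0.0, -1.0]]
force: [-0.2, 0.6, 0.1]
opening: 0.005
```

Request:
play_rows:
  targets:
    - [1,0.0002,-0.001,0,0,0,0]
    - [1,0,0,0,0,0,0]

```text
time_s: 8.72
position: [0.5435, -0.0079, 0.1724]
tcp_rot: [[0.966, 0.258, -0.0], [0.258, -0.966, 0.0], [-0.0, -0.0, -1.0]]
force: [-0.7, 1.2, -0.2]
opening: 0.006
```

Request:
play_rows:
  targets:
    - [1,0.0002,-0.001,0,0,0,0]
    - [1,0,0,0,0,0,0]

```text
time_s: 8.98
position: [0.5437, -0.0089, 0.1724]
tcp_rot: [[0.966, 0.258, -0.0], [0.258, -0.966, 0.0], [-0.0, -0.0, -1.0]]
force: [-0.8, 2.0, -1.0]
opening: 0.006
```

Request:
play_rows:
  targets:
    - [1,-0.0035,0.0145,0,0,0,0]
    - [1,-0.006,0.025,0,0,0,0]
    - [1,-0.006,0.025,0,0,0,0]
    - [1,-0.004,0.017,0,0,0,0]
    - [1,-0.027,-0.0065,0,0,0,0]
    - [1,-0.034,-0.008,0,0,0,0]
    - [1,0,0,0,0,0,0]

```text
time_s: 9.85
position: [0.4605, 0.0584, 0.1725]
tcp_rot: [[0.966, 0.258, -0.003], [0.258, -0.966, -0.0], [-0.003, -0.001, -1.0]]
force: [-0.0, 0.3, 0.9]
opening: 0.004
```

```bash
python3 -c "
from h import *
knob(save='pics/s4.png')"
```

```text
knob 33 [3.5 3.7] tcp [-62.9  85.9] [0.46306079 0.05824031 0.1728601 ] F [ 0.5 -1.   0.3] 9.9
```

View pics/s4.png

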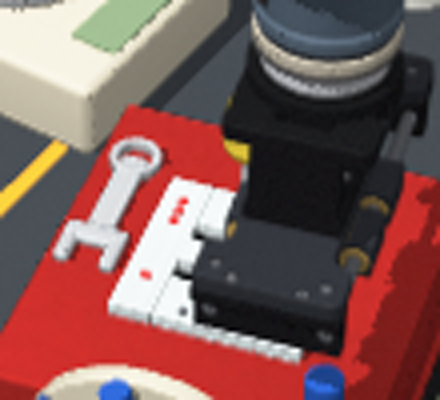

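Request:
play_rows:
  targets:
    - [1,0.007,-0.029,0,0,0,0]
    - [1,0.007,-0.029,0,0,0,0]
    - [1,0.007,-0.029,0,0,0,0]
    - [1,0.007,-0.029,0,0,0,0]
    - [1,0,0,0,0,0,0]
    - [1,0,0,0,0,0,0]

```text
time_s: 10.65
position: [0.4918, -0.0576, 0.1725]
tcp_rot: [[0.966, 0.258, 0.0], [0.258, -0.966, 0.0], [0.0, -0.0, -1.0]]
force: [-0.5, 0.5, 0.4]
opening: 0.007
```

```bash
python3 -c "
from h import *
knob(box=(325,200,380,262),save='pics/s5.png')"
```

```text
knob 182 [  7.7 -25.9] tcp [-61.9 -32.9] [ 0.49142495 -0.05716554  0.17248663] F [-0.   0.6 -0.1] 10.7
```

View pics/s5.png

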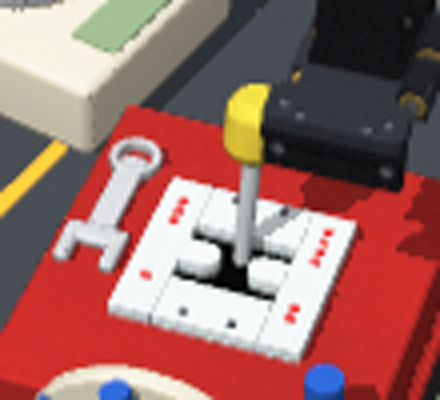

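```bash
python3 -c "
from h import *
print(mx(plane('side',344.2,220.8,.192)))
for y in(-22,-28,-34): print(y,proj('side',[*(M+l*y/1000),.192]))"
```

```text
[  1.6 -27.9]
-22 (np.float64(344.0581486635959), np.float64(222.6377131032784))
-28 (np.float64(344.89622896778474), np.float64(220.94776728864815))
-34 (np.float64(345.72934036179686), np.float64(219.26784102574157))
```

The knob is at about (+1.6, -28) mm. By y that is about 0.165 rad or more, so it is in the right lane. Next I push forward in small steps, watching for jamming on the corner.

Request:
play_rows:
  targets:
    - [1,0.0097,0.0023,0,0,0,0]
    - [1,0.0097,0.0023,0,0,0,0]
    - [1,0.0068,0.0016,0,0,0,0]
    - [1,0.0049,0.0012,0,0,0,0]
    - [1,0.002,0.0005,0,0,0,0]

```text
time_s: 11.32
position: [0.5247, -0.0499, 0.1725]
tcp_rot: [[0.966, 0.258, -0.0], [0.258, -0.966, -0.0], [-0.0, -0.0, -1.0]]
force: [-0.6, -0.7, 0.1]
opening: 0.009
```

Request:
play_rows:
  targets:
    - [1,0.002,0.0005,0,0,0,0]
    - [1,0.002,0.0005,0,0,0,0]

```text
time_s: 11.58
position: [0.5278, -0.0491, 0.1725]
tcp_rot: [[0.966, 0.258, -0.001], [0.258, -0.966, -0.0], [-0.001, -0.0, -1.0]]
force: [-2.8, -0.4, 1.4]
opening: 0.006
```

Request:
play_rows:
  targets:
    - [1,0.002,0.0005,0,0,0,0]
    - [1,0.002,0.0005,0,0,0,0]

```text
time_s: 11.82
position: [0.5324, -0.0481, 0.1726]
tcp_rot: [[0.966, 0.258, -0.0], [0.258, -0.966, -0.0], [-0.0, -0.0, -1.0]]
force: [-1.2, -0.6, 1.5]
opening: 0.003
```

Request:
play_rows:
  targets:
    - [1,0.0025,0.0006,0,0,0,0]
    - [1,0.0025,0.0006,0,0,0,0]
    - [1,0.0025,0.0006,0,0,0,0]

```text
time_s: 12.2
position: [0.5402, -0.0462, 0.1725]
tcp_rot: [[0.966, 0.258, 0.0], [0.258, -0.966, -0.0], [0.0, 0.0, -1.0]]
force: [-2.4, -1.5, 1.6]
opening: 0.005
```

Request:
play_rows:
  targets:
    - [1,0.003,0.0007,0,0,0,0]
    - [1,0.003,0.0007,0,0,0,0]
    - [1,0.003,0.0007,0,0,0,0]

```text
time_s: 12.58
position: [0.5488, -0.0443, 0.1725]
tcp_rot: [[0.966, 0.258, -0.001], [0.258, -0.966, -0.0], [-0.001, 0.0, -1.0]]
force: [-3.6, -2.9, 2.2]
opening: 0.005
```

```bash
python3 -c "
from h import *
knob(box=(300,195,380,262),save='pics/s6.png')"
```

```text
knob 32 [  3.3 -44.5] tcp [ -2.8 -33.7] [ 0.54912253 -0.04436245  0.17245204] F [-2.1 -1.3  0.3] 12.625
```

View pics/s6.png

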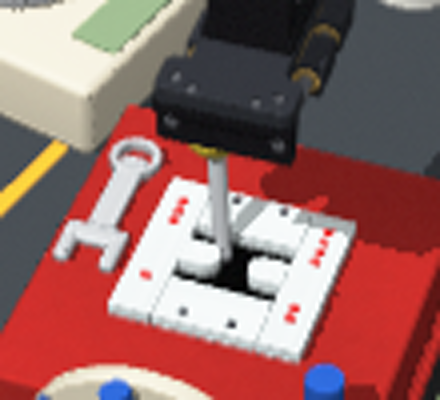

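The stem is leaning forward and moving into slot 3 at low force. I'll push on to the stop.

Request:
play_rows:
  targets:
    - [1,0.0025,0.0006,0,0,0,0]
    - [1,0.0025,0.0006,0,0,0,0]
    - [1,0.0025,0.0006,0,0,0,0]

```text
time_s: 13.0
position: [0.5544, -0.0438, 0.1721]
tcp_rot: [[0.966, 0.259, -0.005], [0.259, -0.966, -0.003], [-0.006, 0.001, -1.0]]
force: [-7.4, -7.4, 1.4]
opening: 0.003
```

Request:
play_rows:
  targets:
    - [1,0.001,0.0002,0,0,0,0]
    - [1,0.001,0.0002,0,0,0,0]
    - [1,0,0,0,0,0,0]

```text
time_s: 13.38
position: [0.5568, -0.0437, 0.1719]
tcp_rot: [[0.966, 0.259, -0.004], [0.259, -0.966, -0.003], [-0.005, 0.002, -1.0]]
force: [-5.0, -6.3, 0.1]
opening: 0.007
```

Request:
play_rows:
  targets:
    - [1,0.001,0.0002,0,0,0,0]
    - [1,0,0,0,0,0,0]

```text
time_s: 13.62
position: [0.5581, -0.043, 0.1719]
tcp_rot: [[0.966, 0.258, -0.004], [0.258, -0.966, -0.002], [-0.004, 0.001, -1.0]]
force: [-4.9, -5.2, -2.0]
opening: 0.007
```

Request:
play_rows:
  targets:
    - [1,0.001,0.0002,0,0,0,0]
    - [1,0,0,0,0,0,0]

```text
time_s: 13.88
position: [0.559, -0.0427, 0.1718]
tcp_rot: [[0.966, 0.258, -0.004], [0.258, -0.966, -0.002], [-0.004, 0.001, -1.0]]
force: [-3.8, -5.6, -0.5]
opening: 0.009
```

Request:
play_rows:
  targets:
    - [1,0.001,0.0002,0,0,0,0]
    - [1,0,0,0,0,0,0]

```text
time_s: 14.12
position: [0.56, -0.0424, 0.1717]
tcp_rot: [[0.966, 0.258, -0.004], [0.258, -0.966, -0.002], [-0.004, 0.001, -1.0]]
force: [-3.7, -6.1, -0.9]
opening: 0.006
```

```bash
python3 -c "
from h import *
knob(box=(300,195,380,262),save='pics/s7.png')"
```

```text
knob 38 [ 17.8 -40.6] tcp [  8.2 -34.3] [ 0.55997875 -0.04239902  0.17169125] F [-3.2 -4.6 -1.5] 14.175
```

View pics/s7.png

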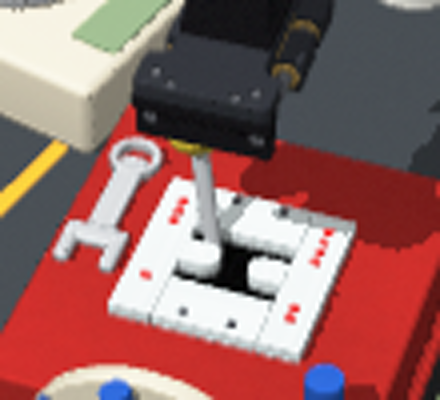

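Request:
play_rows:
  targets:
    - [1,0.001,0.0002,0,0,0,0]
    - [1,0.001,0.0002,0,0,0,0]
    - [1,0,0,0,0,0,0]

```text
time_s: 14.55
position: [0.562, -0.0418, 0.1716]
tcp_rot: [[0.966, 0.258, -0.004], [0.258, -0.966, -0.001], [-0.004, 0.0, -1.0]]
force: [-4.0, -4.1, -1.2]
opening: 0.007
```

Request:
play_rows:
  targets:
    - [1,0.001,0.0002,0,0,0,0]
    - [1,0,0,0,0,0,0]

```text
time_s: 14.8
position: [0.5631, -0.0414, 0.1716]
tcp_rot: [[0.966, 0.258, -0.004], [0.258, -0.966, -0.001], [-0.004, -0.0, -1.0]]
force: [-3.2, -4.3, -1.6]
opening: 0.006
```

```bash
python3 -c "
from h import *
g=lambda x,y,z:((np.array(proj('side',[*(M+f*x/1000+l*y/1000),z/1000]))-[280,190])*4).round()
print('slot3_end',g(22,-17,110),'stem z150',g(125*np.sin(.25),-125*np.sin(.2),145),g(125*np.sin(.2),-125*np.sin(.2),146))
knob(box=(300,195,380,262),save='pics/s8.png')"
```

```text
slot3_end [213. 232.] stem z150 [204. 176.] [214. 177.]
knob 39 [ 23.  -33.2] tcp [ 11.5 -34. ] [ 0.56310303 -0.04134887  0.17155903] F [-3.5 -3.9 -2.4] 14.85
```

View pics/s8.png

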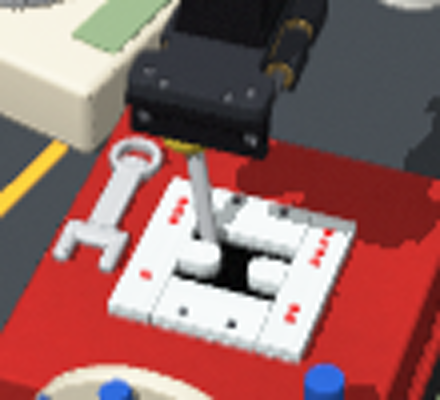

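The stem at row 176 is at column ~199, at or past the predicted home position (204). That was picture 11 of 12. I'll go 1 mm more as a stop check, then retreat backward and rise.

Request:
play_rows:
  targets:
    - [1,0.001,0.0002,0,0,0,0]
    - [1,0,0,0,0,0,0]

```text
time_s: 15.1
position: [0.5642, -0.0409, 0.1716]
tcp_rot: [[0.966, 0.258, -0.003], [0.258, -0.966, -0.0], [-0.003, -0.001, -1.0]]
force: [-2.7, -2.5, -2.6]
opening: 0.008
```

Request:
play_rows:
  targets:
    - [1,0.001,0.0002,0,0,0,0]
    - [1,0,0,0,0,0,0]

```text
time_s: 15.35
position: [0.5657, -0.0402, 0.1719]
tcp_rot: [[0.966, 0.258, -0.002], [0.258, -0.966, 0.001], [-0.002, -0.001, -1.0]]
force: [-4.3, -1.8, -2.9]
opening: 0.006
```

Request:
play_rows:
  targets:
    - [1,-0.0049,-0.0012,0,0,0,0]
    - [1,-0.0195,-0.0046,0,0,0,0]
    - [1,-0.03,-0.0069,0,0,0,0]
    - [1,0,0,0.04,0,0,0]
    - [1,0,-0.03,0.04,0,0,0]
    - [1,0,-0.04,0.03,0,0,0]
    - [1,0,-0.05,0,0,0,0]
    - [1,0,-0.05,0,0,0,0]
    - [1,0,-0.05,0,0,0,0]
    - [1,0,0,0,0,0,0]

```text
time_s: 16.6
position: [0.5136, -0.277, 0.2835]
tcp_rot: [[0.967, 0.254, 0.005], [0.254, -0.967, -0.003], [0.004, 0.004, -1.0]]
force: [0.3, -0.1, 0.3]
opening: 0.009
```

```bash
python3 - <<'E'
from h import *
T=bot.capture("top");S=bot.capture("side")
def yel(I,b):
    x0,y0,x1,y1=b;ys,xs=np.nonzero(cv2.inRange(cv2.cvtColor(I[y0:y1,x0:x1],cv2.COLOR_BGR2HSV),(20,120,60),(35,255,255)));print(len(xs),xs.min()+x0,xs.max()+x0,ys.min()+y0,ys.max()+y0);return xs.mean()+x0,ys.mean()+y0
a=yel(T,(295,205,365,275));b=yel(S,(300,190,380,262));X,e=tri(a,b);print(X,e,mx(X),mx(plane("top",*a,.192)),mx(plane("side",*b,.188)),bot.read_state()["position"])
A=cv2.resize(T[190:300,255:390],None,fx=3,fy=3,interpolation=cv2.INTER_CUBIC);B=cv2.resize(S[190:300,260:390],None,fx=3,fy=3,interpolation=cv2.INTER_CUBIC)
cv2.imwrite("pics/end.png",np.hstack([A,B]))
E
```

```text
244 326 342 213 231
267 317 333 208 227
[ 0.59369928 -0.02716029  0.18930775] 0.003385418430941477 [ 44.5 -27.2] [ 42.7 -27.6] [ 46.7 -28.3] [ 0.51271585 -0.27315105  0.28299408]
```

The knob is at about (43, -27.5) mm. The forward lean is about 0.25, but across is only about 0.165, which is close to the 0.15 threshold. There is plenty of time, so I'll add a gentle nudge to the right from its left side.

Request:
play_rows:
  targets:
    - [1,0.0095,0.043,0,0,0,0]
    - [1,0.0095,0.043,0,0,0,0]
    - [1,0.0095,0.043,0,0,0,0]
    - [1,0.0095,0.043,0,0,0,0]
    - [1,0.0095,0.043,0,0,0,0]
    - [1,0.0095,0.043,0,0,0,0]
    - [1,0.0075,0.043,0,0,0,0]
    - [1,0,0,0,0,0,0]
    - [1,0,0,0,0,0,0]

```text
time_s: 17.82
position: [0.5762, 0.0291, 0.2829]
tcp_rot: [[0.966, 0.26, 0.001], [0.26, -0.966, -0.0], [0.001, 0.0, -1.0]]
force: [0.9, 0.4, -0.0]
opening: 0.002
```

Request:
play_rows:
  targets:
    - [1,0,0,-0.03,0,0,0]
    - [1,0,0,-0.03,0,0,0]
    - [1,0,0,-0.03,0,0,0]
    - [1,0,0,-0.02,0,0,0]
    - [1,0,0,0,0,0,0]
    - [1,0.0012,-0.0049,0,0,0,0]
    - [1,0.0012,-0.0049,0,0,0,0]
    - [1,0.0012,-0.0049,0,0,0,0]
    - [1,0.0012,-0.0049,0,0,0,0]

```text
time_s: 18.95
position: [0.5817, 0.0079, 0.173]
tcp_rot: [[0.966, 0.258, 0.001], [0.258, -0.966, -0.0], [0.001, 0.0, -1.0]]
force: [-0.4, -0.1, -0.4]
opening: 0.008
```

Request:
play_rows:
  targets:
    - [1,0.0006,-0.0025,0,0,0,0]
    - [1,0.0006,-0.0025,0,0,0,0]
    - [1,0,0,0,0,0,0]

```text
time_s: 19.32
position: [0.5826, 0.0033, 0.1725]
tcp_rot: [[0.966, 0.258, -0.0], [0.258, -0.966, 0.0], [-0.0, -0.0, -1.0]]
force: [-0.2, 0.1, -0.1]
opening: 0.01
```

Request:
play_rows:
  targets:
    - [1,0.0005,-0.002,0,0,0,0]
    - [1,0,0,0,0,0,0]

```text
time_s: 19.58
position: [0.5831, 0.0013, 0.1725]
tcp_rot: [[0.966, 0.258, 0.0], [0.258, -0.966, 0.0], [0.0, -0.0, -1.0]]
force: [0.1, 0.2, 0.5]
opening: 0.008
```

Request:
play_rows:
  targets:
    - [1,0.0002,-0.001,0,0,0,0]
    - [1,0,0,0,0,0,0]

```text
time_s: 19.82
position: [0.5833, 0.0003, 0.1726]
tcp_rot: [[0.966, 0.258, 0.0], [0.258, -0.966, -0.0], [0.0, 0.0, -1.0]]
force: [0.4, -0.3, -1.1]
opening: 0.009
```

Request:
play_rows:
  targets:
    - [1,0.0002,-0.001,0,0,0,0]
    - [1,0.0002,-0.001,0,0,0,0]
    - [1,0,0,0,0,0,0]

```text
time_s: 20.2
position: [0.5835, -0.0015, 0.1725]
tcp_rot: [[0.966, 0.258, -0.0], [0.258, -0.966, 0.0], [-0.0, -0.0, -1.0]]
force: [-0.5, 0.8, 0.5]
opening: -0.001
```

Request:
play_rows:
  targets:
    - [1,0.0002,-0.001,0,0,0,0]
    - [1,0,0,0,0,0,0]

```text
time_s: 20.45
position: [0.5836, -0.0024, 0.1725]
tcp_rot: [[0.966, 0.258, -0.001], [0.258, -0.966, 0.001], [-0.0, -0.001, -1.0]]
force: [-0.9, 1.4, 0.6]
opening: 0.002
```

Request:
play_rows:
  targets:
    - [1,0.0002,-0.001,0,0,0,0]
    - [1,0,0,0,0,0,0]

```text
time_s: 20.7
position: [0.5839, -0.0036, 0.1724]
tcp_rot: [[0.966, 0.258, -0.0], [0.258, -0.966, 0.0], [-0.0, -0.0, -1.0]]
force: [-1.0, 2.0, -0.7]
opening: 0.005
```

Request:
play_rows:
  targets:
    - [1,0.0002,-0.001,0,0,0,0]
    - [1,0,0,0,0,0,0]

```text
time_s: 20.95
position: [0.5841, -0.0047, 0.1724]
tcp_rot: [[0.966, 0.258, -0.0], [0.258, -0.966, 0.0], [-0.0, -0.0, -1.0]]
force: [-0.7, 0.9, -0.8]
opening: 0.007
```

Request:
play_rows:
  targets:
    - [1,0.0002,-0.001,0,0,0,0]
    - [1,0,0,0,0,0,0]

```text
time_s: 21.2
position: [0.5843, -0.0057, 0.1724]
tcp_rot: [[0.966, 0.258, -0.0], [0.258, -0.966, 0.0], [-0.0, -0.0, -1.0]]
force: [-1.3, 1.5, -0.6]
opening: 0.006
```

Request:
play_rows:
  targets:
    - [1,-0.002,0.0098,0,0,0,0]
    - [1,-0.005,0.0195,0,0,0,0]
    - [1,-0.005,0.0195,0,0,0,0]
    - [1,0,0,0.04,0,0,0]
    - [1,0,0,0.04,0,0,0]
    - [1,0,0,0.04,0,0,0]
    - [1,0.02,0.05,0,0,0,0]
    - [1,0.02,0.05,0,0,0,0]
    - [1,0.02,0.05,0,0,0,0]
    - [1,0,0.05,0,0,0,0]
    - [1,0,0,0,0,0,0]

```text
time_s: 22.58
position: [0.6309, 0.2484, 0.292]
tcp_rot: [[0.964, 0.264, -0.001], [0.264, -0.964, 0.001], [-0.0, -0.001, -1.0]]
force: [0.2, -0.8, -0.7]
opening: 0.005
```

```bash
python3 - <<'E'
from h import *
T=bot.capture("top");S=bot.capture("side")
def yel(I,b):
    x0,y0,x1,y1=b;ys,xs=np.nonzero(cv2.inRange(cv2.cvtColor(I[y0:y1,x0:x1],cv2.COLOR_BGR2HSV),(20,120,60),(35,255,255)))
    if len(xs)<20: print("hidden");return None
    print(len(xs),xs.min()+x0,xs.max()+x0,ys.min()+y0,ys.max()+y0);return xs.mean()+x0,ys.mean()+y0
a=yel(T,(295,205,365,275));b=yel(S,(300,190,380,262))
if a and b: X,e=tri(a,b);print(X,e,mx(X))
if a: print(mx(plane("top",*a,.189)))
if b: print(mx(plane("side",*b,.189)))
print(bot.read_state()["position"])
A=cv2.resize(T[190:300,255:390],None,fx=3,fy=3,interpolation=cv2.INTER_CUBIC);B=cv2.resize(S[190:300,260:390],None,fx=3,fy=3,interpolation=cv2.INTER_CUBIC)
cv2.imwrite("pics/end2.png",np.hstack([A,B]))
E
```

```text
247 328 344 212 230
270 318 334 207 226
[ 0.59484527 -0.03211925  0.18797076] 0.003538956041684701 [ 44.5 -32.3]
[ 42.7 -32.7]
[ 45.9 -30.9]
[0.63143183 0.24454075 0.29221879]
```

View pics/end2.png

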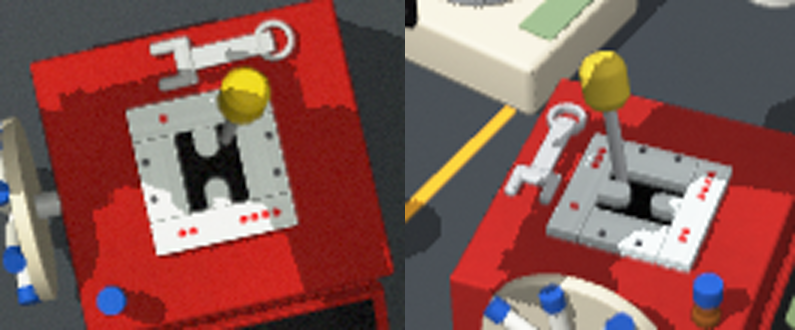

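```bash
python3 -c "
from h import *
print(bot.hand_in())"
```

```text
the job is handed in; nothing more can be done
None
```

The stick is in third, and I handed the job in at about 23 s of the 72 s allowed. No verdict comes back, so the outcome rests on my own checks below.

With the gripper shut and used as a prong, I did the following:
1. Pushed the stick about 8 mm back to the middle of the left lane.
2. Pushed it across to the right lane.
3. Pushed it forward into the third slot.
4. Added a gentle push to the right from its left side.
5. Drew the arm well clear.

**Final position:** the knob measured about (+43 to +45, -32) mm in the mixer's frame, which is roughly 0.25 rad forward and 0.19 rad across. The last picture shows the stick at the three-dot end with nothing touching it.

**Force:** readings at the end of each move reached about 10 N at the wrist, well under the 30 N limit. I have no readings from within a move.

**Checks that disagreed:**
- After the forward push, across read only about 0.165 rad, close to the 0.15 limit. That is why I added step 4.
- The fingers touched nothing until about 5 mm further right than that reading implied.
- The two camera views differ by about 3 mm on the knob.
- I never felt a clear hard stop at the forward end, so "fully home" rests on the measured position.

**Bystanders:** the spanner and vial stand as before in the last picture. I did not re-measure the other objects; the arm's path stayed above or away from them.

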